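Tuck the specimen plate under the stage clip and hold it flat

ROBOT

A 6-joint arm with a two-finger parallel gripper is mounted at the origin on the work surface. World frame = base frame: x ahead of the robot, y to its left, z up, the work surface at z = 0. Lengths are in m, angles in degrees, forces in N, time in s.
With the tool pointing down it reaches from about 0.325 to 1 m from the base axis. Payload 5.1 kg.
Tool frame: the origin (TCP) lies at the centre of the arm's flange, where the gripper is bolted on; the fingertips stand 173 mm ahead of it and the grasp point (between the pads) lies 155 mm ahead of it; z points along the fingers, y is the line along which they close (so a half turn about z gives the same grasp; the last joint's range is limited). The gripper opens to 85 mm and grips with 20 to 120 N. Pads are 22 mm wide; open, the fingers measure 114 mm over their backs; the gripper's body (76 mm by 85 mm) begins 54 mm behind the grasp point. The pads swing forward as they close: fully open they stand 13 mm farther back than shut.
Start: joints at [63.621, 7.093, 94.555, -0, 78.352, -4.733], TCP at [0.24, 0.604, 0.405] pointing down, gripper open.
Joint ranges: [-149.61, 149.61], [-58.7, 133.49], [1.44, 155.28], [-77.14, 257.14], [18.33, 153.61], [-166.67, 166.67]. Speed limits (degrees/s): [147.25, 147.25, 180, 180, 180, 180].

INTERFACE

Orientations are given as a 3x3 rotation matrix whose columns are the frame's x, y, z axes.
In Python, from bench import env gives the robot as it stands.
- The arm moves only by the tool apply_moves, never from a script. Its argument "motion" is a list that holds one entry, the list of rows, each a list of 5 numbers: the shift along the tool's x, y, z each as a share of 200 mm, from -1 to 1, then the turn about the tool's z as a share of pi rad, from -1 to 1, then the opening, from -1 (shut) to 1 (fully open). A call has 1 to 5 rows; each row is the pose to reach, as a shift and turn from the pose commanded when the call began, along the tool's axes at that moment, turning the shorter way round; what a row does not reach only later rows make up. A row lasts 1/12 s, in which the tool goes at most 41.7 mm and 7.16 degrees, less where a joint would pass 70% of its speed; a pose out of reach is approached as far as the arm can. A call with a number of a shift or a turn outside -1 to 1 is refused whole. A call with a gripper value outside its range is refused whole. The fingers move at their own pace and stop on an object; "newtons" is the grip in N (left out, the last holds). Time passes only in rows, so rows that repeat a pose let the fingers close. It gives the time, the measured TCP pose, the force, the opening and the grip force at its end, in the units of the state.
- env.sense(): the state, without advancing time (a new reading comes with each control period).
- env.grab_frame(name): name is "scene" or "top"; returns a dict with "pixels" (384x512x3 uint8, red, green, blue), "fovy" (degrees; the focal length in pixels is half the picture's height over the tangent of half this angle, whatever the lens; pixels are square), "cx", "cy" (the principal point, pixels), "R" (3x3) and "t" (3): a world point X has camera coordinates R X + t. Camera axes: x right, y down, z forward; pixel columns grow to the right and rows downward; lengths in m; the calibration is good to about 2 mm. A picture is of the moment at which its call begins. There is no depth.
- env.finish_job(): hands the job in; it is judged then, once.
Trained networks look in a picture, given as the dict that the camera call returned (one of the last four; its "shot" number tells which), for a name from the list of things; names that differ only in an ending like _2 or _b are one class to them, and where a whole thing is asked for, a point or a joint stands for the part that bears it (a point fixed in the world has none). Each returns a list of dicts, best first, with "confidence" (0 to 1); they miss things now and then, are a little off and sometimes report something else, mostly with a low value. They report only what shows in the picture. A call takes as long as a camera call. They do not tell look-alikes from the thing itself.
- env.boxes_of(target, picture): "location" ([x, y, z] in m, in the coordinates of the camera as it stood for that picture, good to about 4 mm: the middle of the surface that is visible of it).
The state is a dict: "clock": time; "joints": joint angles; "dq": joint speeds; "joint_efforts": joint torques, N m; "eef_pos": TCP position; "tool_rot": TCP orientation; "force": force on the tool from outside, world axes, zero at the start; "wrist_torque": the same for the moment, N m; "finger_gap": finger opening in m; "grasp_force": force on a finger pad.
Only numpy, scipy, OpenCV 4.12 (cv2) and the standard library are available. Lean on these libraries where they do the work, as an engineer would, in place of code of your own. Each camera call takes 0.05 s, during which the arm holds its last target. There are 200 camera calls.

TASK

Take the specimen plate from its mounting stand and slide its bare, bevelled front edge under the spring clip on the microscope stage until it meets the stop block, straight and centred on the raised bridge, without prying the clip up. Leave the other things on the bench alone. Then press the plate flat down on the bridge with a light push of about 10 N and finish while still holding it pressed there, because I will switch on the vacuum hold-down afterwards.

Things in the scene. Friction and masses are not known exactly. Their poses are not given: they have to be found in the camera images.
- plate_mid (a point): Centre (half-way up) of the loose aluminium specimen plate, 110 long (x, towards its front edge) x 40 wide (y) x 5 thick, about 75 g. The front edge has a top bevel 6 long, 3 deep. Three steel discs, 15 across, 2 high, sit on top at x = -40, -16, +8; the front 35 is bare. It starts flat on the stand's 26 wide rib, so 7 mm overhangs along each long side
- plate_front (a point): Middle of the lower front edge of the specimen plate (on its underside, 55 ahead of its centre); same axes as the plate
- stand: Mounting stand fixed to the bench: steel foot 130 x 75 x 10 with a dark rib 95 (x) x 26 (y) on it, its top 44 above the bench. Origin at the centre of the foot's underside, z up
- bridge: Fixed raised grey specimen bridge in the middle of the stage, on a microscope on a 260 x 260 granite slab: 105 long (x, towards clip and stop block) x 26 wide (y) x 30 tall. Origin at the centre of its underside; its flat top, the deck with vacuum ports, is at z = +30, 187 above the bench. The stage beside its foot is flat and bare for 65 each way in y
- stop (a point): Foot of the stop block's face at the clip end of the bridge: on its centre line, at deck height; the face is 34 wide, the block rises 15 above the deck behind it. x points along the bridge into the block, z up. The plate is home when its front edge touches this face
- clip_ridge (a point): Underside of the steel spring clip's ridge, on the centre line, 24 in front of the stop face. The clip is a leaf 28 wide pivoted in the stop block. At rest the ridge is 3.5 above the deck, so the plate raises it 1.5. In front of it the toe curls up to 40 from the stop, lower side there 9.5 above the deck: the mouth. It bears on the plate with about 3 N and resists sliding with 2 to 4 N
- clip (a joint): Angle of the spring clip about its pivot, rad: 0 at rest, grows as the clip is lifted (the ridge, 35 from the pivot, rises 35 mm per rad); about 0.04 with the plate flat under it. Spring: 1 N m per rad plus a preload of 0.06 N m
- screwdriver: Loose screwdriver with a yellow handle, 190 long, lying on the bench beyond the work; leave alone
- sample_box: Loose small sample box, 77 x 62 x 30, on the bench beyond the work; leave alone
- jar: Loose amber glass jar, 52 across and 65 tall, on the bench beyond the work; leave alone
There are look-alikes about, which are no part of the job. What is meant by the part that bears plate_mid is not green, and is the smaller of those in its own colour.

How it is judged:
By the outcome, as a careful person would: the job done as asked, in the order asked, and still so for the second after the job is handed in, while the arm keeps its last pose, push and grip.
It also fails if it takes over 48 s, if anything falls off the work surface, if the arm or the gripper's body presses on something with over 40 N, if the wrist force passes 120 N, or if a joint passes its speed limit or range.

## Working session

There is one attempt and no reset: what is moved stays moved. The work goes in short steps, Python scripts to look and compute and a tool call to move; the robot and the scene stay as the last step left them, time stands still between calls to the robot, and variables do not carry over. Pictures are saved under pics/ and viewed, at most 10 in all, crops included, and the job is handed in when it is done.

Besides the shell and the picture viewer there is one more tool, called after ">>>" as name(argument=value, ...), one argument or row to a line, values as JSON. apply_moves: Moves the arm, as the interface text tells. Its arguments: {"type":"object","properties":{"motion":{"type":"array","items":{"type":"array","items":{"type":"array","items":{"type":"number","minimum":-1,"maximum":1}}}},"newtons":{"type":"number"}},"required":["motion"]}

```bash
mkdir -p pics; ls; cat > h.py <<'E'
import numpy as np,cv2
from bench import env
def snap(name,tag=None):
    p=env.grab_frame(name)
    if tag: cv2.imwrite(f'pics/{tag}.png',p['pixels'][:,:,::-1])
    return p
def K(p):
    f=p['pixels'].shape[0]/2/np.tan(np.radians(p['fovy'])/2); return f,p['cx'],p['cy']
def toworld(p,c): return np.array(p['R']).T@(np.array(c)-np.array(p['t']))
def proj(p,X):
    c=np.array(p['R'])@np.array(X)+np.array(p['t']); f,cx,cy=K(p); return np.array([f*c[0]/c[2]+cx,f*c[1]/c[2]+cy])
def ray(p,u,v,z):
    f,cx,cy=K(p); R=np.array(p['R']); o=-R.T@np.array(p['t']); d=R.T@np.array([(u-cx)/f,(v-cy)/f,1]); return o+d*(z-o[2])/d[2]
E
python3 - <<'E'
from h import *
for n in ['scene','top']:
    p=snap(n,n+'0')
    print(n,p['fovy'],p['cx'],p['cy'],'cam',-np.array(p['R']).T@np.array(p['t']))
    for t in ['plate_mid','stand','bridge','stop','clip_ridge','clip']:
        try:
            for d in env.boxes_of(t,p): 
                w=toworld(p,d['location']); print(t,round(d['confidence'],2),w.round(3),proj(p,w).round())
        except Exception as e: print(t,e)
print(env.sense())
E
```

```text
pics
scene 56.84563823077144 255.49468726789078 188.35278930148627 cam [ 1.13689374 -0.38879939  0.68002459]
plate_mid 0.93 [ 0.48  -0.085  0.005] [228. 186.]
plate_mid 0.81 [ 0.541 -0.249  0.051] [179. 210.]
plate_mid 0.65 [ 0.526 -0.423  0.006] [109. 246.]
stand 0.62 [ 0.561 -0.264  0.014] [178. 227.]
bridge 0.54 [0.469 0.18  0.175] [310. 105.]
stop 0.95 [0.548 0.132 0.101] [310. 148.]
clip_ridge 0.62 [0.5   0.184 0.195] [319. 104.]
top 49.055594432562444 249.9605563308408 182.07233556013443 cam [ 0.52536331 -0.07844304  1.35716128]
plate_mid 0.76 [ 0.47  -0.076  0.009] [239. 239.]
plate_mid 0.75 [ 0.534 -0.247  0.047] [294. 219.]
plate_mid 0.64 [ 0.519 -0.424  0.005] [347. 225.]
stand 0.65 [ 0.52  -0.231  0.014] [288. 224.]
bridge 0.62 [0.453 0.186 0.186] [143. 246.]
bridge 0.22 [0.768 0.041 0.029] [204. 144.]
stop 0.89 [0.485 0.174 0.139] [151. 234.]
clip_ridge 0.71 [0.505 0.188 0.195] [142. 227.]
clip 0.61 [0.502 0.194 0.194] [141. 228.]
{'clock': 0.7, 'joints': array([ 6.36220248e+01,  7.09229501e+00,  9.45544397e+01,  7.91510054e-04,
        7.83529056e+01, -4.73226457e+00]), 'dq': array([ 0.08115615, -0.01602646,  0.09655783,  0.06431389,  0.05976486,
       -0.00612667]), 'joint_efforts': array([-1.68832135e-03, -4.23452532e+01, -3.65656078e+01, -2.34827394e-04,
        4.57739170e-04, -6.37015603e-06]), 'eef_pos': array([0.23977987, 0.60414481, 0.40474075]), 'tool_rot': array([[-9.29481471e-01,  3.68868805e-01, -9.33151807e-06],
       [ 3.68868805e-01,  9.29481471e-01,  1.16366730e-05],
       [ 1.29658788e-05,  7.37396601e-06, -1.00000000e+00]]), 'force': array([-1.07930865,  0.29030452, -0.52321604]), 'wrist_torque': array([-0.05291661, -0.02966338, -0.01883837]), 'grasp_force': 0.0, 'finger_gap': 0.08562596327725454}
```

```bash
python3 - <<'E'
import cv2,numpy as np
a=cv2.imread('pics/scene0.png');b=cv2.imread('pics/top0.png')
cv2.imwrite('pics/s1.png',cv2.resize(a,(800,600),interpolation=cv2.INTER_CUBIC))
cv2.imwrite('pics/t1.png',cv2.resize(b,(800,600),interpolation=cv2.INTER_CUBIC))
cv2.imwrite('pics/close.png',np.vstack([cv2.resize(b[180:280,110:230],(700,300*700//800+38),interpolation=cv2.INTER_CUBIC),cv2.resize(b[190:260,220:380],(700,300),interpolation=cv2.INTER_CUBIC)])[:600])
E
```

```text
(no output)
```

View pics/s1.png

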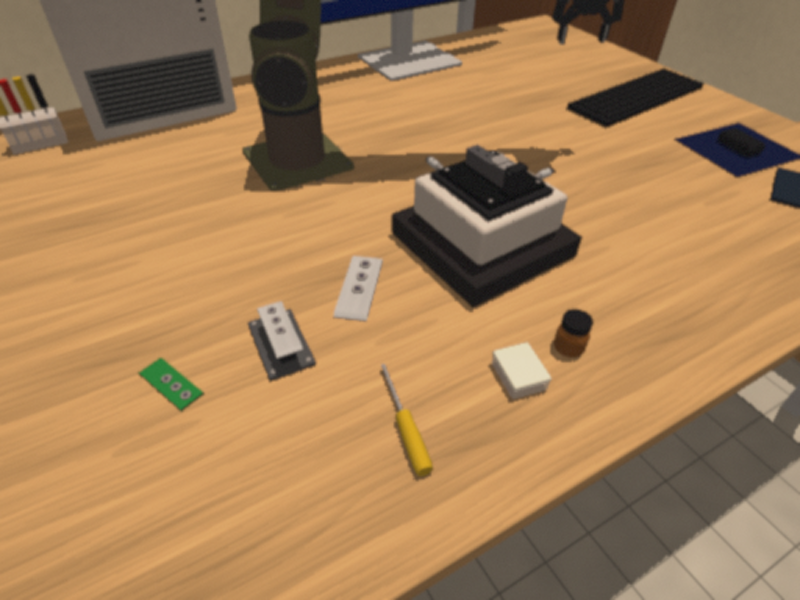

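View pics/t1.png

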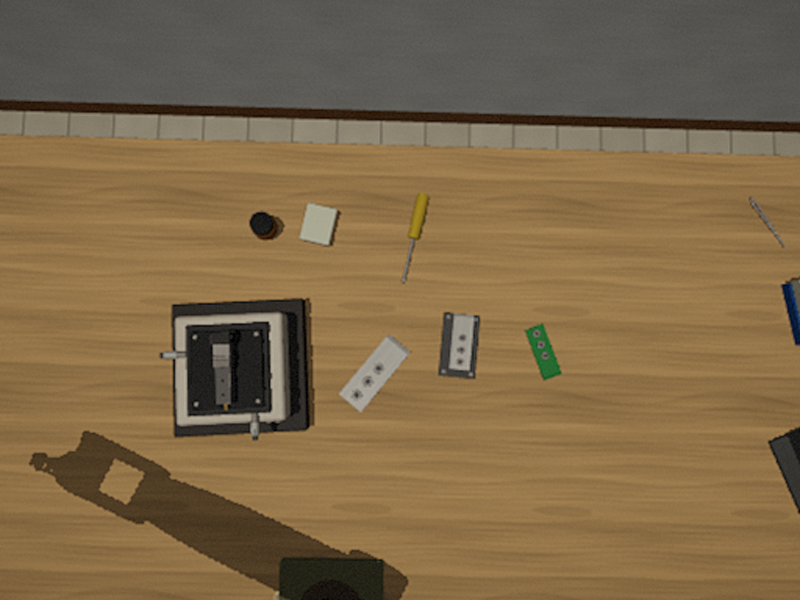

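The scene shows three plates. Zoomed top pixels: a white plate flat on the bench (375,373), larger; a white plate on the stand (461,342), smaller; a green one (543,351). The description says not green and the smaller white one, so it is the plate on the stand. The bridge is at (223,370), with clip and stop towards +x. I'll check this in one close crop.

```bash
python3 - <<'E'
from h import *
# average frames to cut noise
for n,crops in [('top',[(105,180,70,90),(270,190,50,60)]),('scene',[(255,80,110,60),(150,185,60,60)])]:
    fr=[snap(n) for _ in range(4)]
    a=np.mean([f['pixels'].astype(float) for f in fr],0)
    np.savez(n+'_avg.npz',a=a)
    print('noise',np.std([f['pixels'].astype(float) for f in fr],0).mean())
    ims=[]
    for x,y,w,h in crops:
        c=a[y:y+h,x:x+w,::-1].astype(np.uint8); s=min(400/w,590/h); ims.append(cv2.resize(c,None,fx=s,fy=s,interpolation=cv2.INTER_CUBIC)); print(n,(x,y),s)
    H=max(i.shape[0] for i in ims)
    cv2.imwrite(f'pics/{n}_c.png',np.hstack([np.pad(i,((0,H-i.shape[0]),(0,0),(0,0))) for i in ims]))
E
```

```text
noise 1.353023420682572
top (105, 180) 5.714285714285714
top (270, 190) 8.0
noise 0.6173071864322307
scene (255, 80) 3.6363636363636362
scene (150, 185) 6.666666666666667
```

View pics/top_c.png

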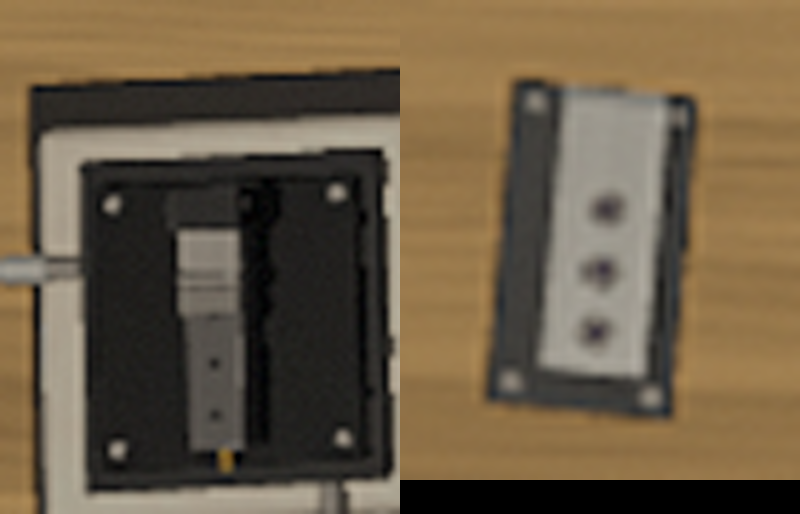

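View pics/scene_c.png

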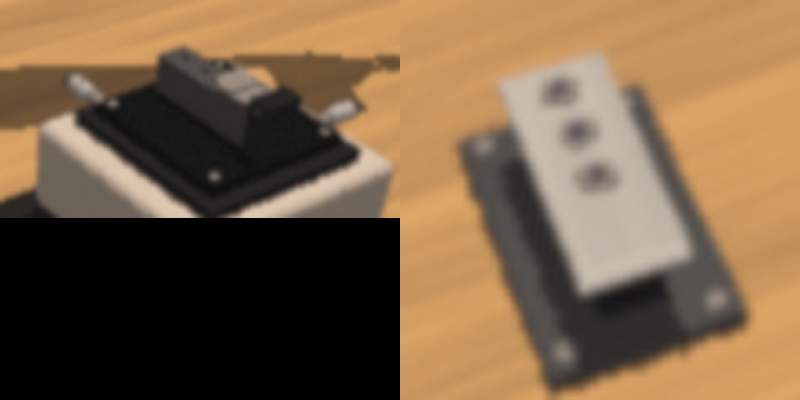

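Crops: the stand plate's corners in the top crop are about (563,90), (672,97), (646,375), (538,365), with three discs at the rear and the bare front towards +x. That matches the target. On the bridge, the deck spans about (188–243, 320–452), the clip (177–240, 228–315), and the stop is above it. Next I fit edges to subpixel.

```bash
cat >> h.py <<'E'
def edgecol(g,row,c0,c1):
    "subpixel col of strongest gradient between c0,c1"
    s=g[row,int(c0):int(c1)+1]; d=np.abs(np.diff(s)); k=d.argmax(); w=d[max(0,k-1):k+2]; return int(c0)+max(0,k-1)+(w*np.arange(len(w))).sum()/w.sum()+.5
E
python3 - <<'E'
from h import *
g=np.load('top_avg.npz')['a'].mean(2); p=snap('top')
def side(rows,f0,f1,z,nm):
    P=np.array([ray(p,edgecol(g,r,f0+(r-rows[0])*f1-3,f0+(r-rows[0])*f1+3),r,z) for r in rows])
    k=np.polyfit(P[:,0],P[:,1],1); res=P[:,1]-np.polyval(k,P[:,0]); k=np.polyfit(P[abs(res)<.0015,0],P[abs(res)<.0015,1],1)
    print(nm,'slope deg',np.degrees(np.arctan(k[0])).round(2),'rms',res.std().round(4),'y@mid',np.polyval(k,P[:,0].mean()).round(4),'x',P[:,0].mean().round(4)); return k
rows=range(205,234)
side(rows,340,-.11,.049,'plateL');side(rows,353.6,-.11,.049,'plateR')
side(range(238,257),137.6,.02,.187,'deckL');side(range(238,257),147.2,.0,.187,'deckR')
side(range(222,234),135.7,.02,.193,'clipL');side(range(222,234),146.8,.0,.193,'clipR')
gt=g.T
for nm,cols,r,z in [('plate front',range(343,352),202,.047),('plate rear',range(340,349),235.5,.049),('deck rear',range(139,143),258.5,.187),('stop/clip',range(138,145),219.5,.19),('stop top back',range(137,144),213,.202)]:
    X=np.array([ray(p,c,edgecol(gt,c,r-4,r+4),z) for c in cols]); print(nm,np.median(X,0).round(4), X[:,0].std().round(4))
print('rows at col 141',g[208:262,141].round().astype(int)); print(g[245,130:156].round().astype(int)); print(g[227,130:156].round().astype(int))
print(proj(p,[.5,.19,.187]),proj(p,[.501,.19,.187]))
E
```

```text
plateL slope deg -8.05 rms 0.0046 y@mid -0.3854 x 0.5375
plateR slope deg -3.36 rms 0.005 y@mid -0.4225 x 0.5381
deckL slope deg 4.52 rms 0.0004 y@mid 0.2011 x 0.4495
deckR slope deg 2.13 rms 0.0001 y@mid 0.1746 x 0.4499
clipL slope deg 2.79 rms 0.0001 y@mid 0.2069 x 0.5025
clipR slope deg 2.27 rms 0.0003 y@mid 0.1775 x 0.503
plate front [ 0.5808 -0.4115  0.047 ] 0.007
plate rear [ 0.4797 -0.4014  0.049 ] 0.0076
deck rear [0.419  0.1916 0.187 ] 0.0001
stop/clip [0.5238 0.194  0.19  ] 0.0001
stop top back [0.5442 0.1948 0.202 ] 0.0019
rows at col 141 [ 32  43  42  32  29  42  45  43  44  46  43  33  96 135 129 128 127 126
 129 108  98 114  91 104 105 108  95  70  75  79  80  80  80  82  77  66
  74  80  82  80  79  80  83  80  71  73  82  81  80  84  68  20  22  29]
[33 33 30 30 29 31 23 41 72 84 80 80 84 82 81 81 99 78 17 13 10  5 24 33
 34 31]
[ 26  30  30  32  28  21  70 104 105 106 110 108 107 106 116 125 100  44
  13  17   5   8   8  21  31  32]
[142.3434423  228.49679754] [142.35879447 228.13100015]
```

I forgot the 400 px offset of the right-hand panel, so the plate's real columns are about 287–304. Refitting, with the stage edges added for yaw.

```bash
python3 - <<'E'
from h import *
g=np.load('top_avg.npz')['a'].mean(2); gs=g.T; p=snap('top')
def half(s,lo,hi,a):
    # sub-pixel half-level crossing
    m=(lo+hi)/2
    for i in range(len(s)-1):
        if (s[i]-m)*(s[i+1]-m)<=0 and s[i]!=s[i+1]: return a+i+(m-s[i])/(s[i+1]-s[i])
    return np.nan
def edge(gg,rows,guess,z,nm,sw=False,w=4):
    P=[]
    for r in rows:
        c=int(round(guess(r))); s=gg[r,c-w:c+w+1]; q=half(s,np.median(s[:3]),np.median(s[-3:]),c-w)
        P.append(ray(p,r,q,z) if sw else ray(p,q,r,z))
    P=np.array(P);P=P[~np.isnan(P[:,0])]
    i,j=(1,0) if sw else (0,1)
    for _ in range(4):
        k=np.polyfit(P[:,i],P[:,j],1); e=P[:,j]-np.polyval(k,P[:,i]); P=P[abs(e)<max(2*e.std(),3e-4)]
    a=np.degrees(np.arctan(k[0]))*(-1 if sw else 1)
    print(f"{nm:12s} yaw {a:6.2f} rms {e.std():.4f} n{len(P)} at x {P[:,0].mean():.4f} y {P[:,1].mean():.4f}")
R=range
edge(g,R(204,234),lambda r:290-(r-202)*.094,.049,'plateL'); edge(g,R(204,234),lambda r:303.7-(r-202)*.094,.049,'plateR')
edge(gs,R(289,299),lambda c:235.6+(c-287)*.1,.049,'plate rear',1); edge(gs,R(293,302),lambda c:201.3+(c-290)*.07,.046,'plate front',1)
edge(gs,R(123,168),lambda c:208.1-(c-120)*.04,.157,'stage top',1,3); edge(g,R(212,262),lambda r:119.2+(r-208)*.02,.157,'stage left',0,3)
edge(g,R(238,257),lambda r:137.5+(r-238)*.04,.187,'deckL',0,3); edge(g,R(238,257),lambda r:147.4,.187,'deckR',0,3)
edge(g,R(222,234),lambda r:135.7+(r-222)*.04,.194,'clipL',0,3); edge(g,R(222,234),lambda r:146.8,.194,'clipR',0,3)
edge(gs,R(139,147),lambda c:258.6,.187,'deck rear',1,3)
edge(gs,R(138,145),lambda c:219.7,.195,'clip far',1,3)
E
```

```text
plateL       yaw  -4.58 rms 0.0002 n29 at x 0.5366 y -0.2283
plateR       yaw  -4.73 rms 0.0004 n30 at x 0.5368 y -0.2689
plate rear   yaw  -4.74 rms 0.0004 n8 at x 0.4819 y -0.2443
plate front  yaw  -5.47 rms 0.0002 n9 at x 0.5872 y -0.2547
stage top    yaw   3.76 rms 0.0005 n41 at x 0.5607 y 0.1970
stage left   yaw   3.97 rms 0.0003 n44 at x 0.4781 y 0.2611
deckL        yaw   3.80 rms 0.0001 n17 at x 0.4467 y 0.2008
deckR        yaw   1.42 rms 0.0002 n18 at x 0.4486 y 0.1742
clipL        yaw   2.45 rms 0.0001 n11 at x 0.5024 y 0.2066
clipR        yaw   2.48 rms 0.0003 n12 at x 0.5031 y 0.1771
deck rear    yaw  -0.23 rms 0.0002 n6 at x 0.4191 y 0.1871
clip far     yaw   0.66 rms 0.0001 n7 at x 0.5236 y 0.1928
```

>>> apply_moves(
  motion=[
    [[-0.59,-0.685,-0.225,-0.094,1],[-0.59,-0.685,-0.225,-0.094,1],[-0.59,-0.685,-0.225,-0.094,1],[-0.59,-0.685,-0.225,-0.094,1],[-0.59,-0.685,-0.225,-0.094,1]],
  ],
)

```text
clock: 1.62
eef_pos: [0.2997, 0.4304, 0.4514]
tool_rot: [[-0.996, 0.084, 0.002], [0.084, 0.996, 0.001], [-0.002, 0.001, -1.0]]
force: [-0.2, 0.1, 0.9]
finger_gap: 0.0853
grasp_force: 0.0
```

>>> apply_moves(
  motion=[
    [[-0.37,-0.83,0,0,1],[-0.37,-0.83,0,0,1],[-0.37,-0.83,0,0,1],[-0.37,-0.83,0,0,1],[-0.37,-0.83,0,0,1]],
  ],
)

```text
clock: 2.03
eef_pos: [0.3596, 0.2584, 0.45]
tool_rot: [[-0.996, 0.086, 0.002], [0.086, 0.996, -0.001], [-0.002, -0.001, -1.0]]
force: [-0.4, 0.3, 0.3]
finger_gap: 0.0854
grasp_force: 0.0
```

>>> apply_moves(
  motion=[
    [[-0.37,-0.83,0,0,1],[-0.37,-0.83,0,0,1],[-0.37,-0.83,0,0,1],[-0.37,-0.83,0,0,1],[-0.37,-0.83,0,0,1]],
  ],
)

```text
clock: 2.45
eef_pos: [0.4197, 0.0866, 0.4501]
tool_rot: [[-0.996, 0.087, 0.001], [0.087, 0.996, -0.002], [-0.001, -0.001, -1.0]]
force: [-0.1, -0.2, -0.4]
finger_gap: 0.0855
grasp_force: 0.0
```

>>> apply_moves(
  motion=[
    [[-0.37,-0.83,0,0,1],[-0.37,-0.83,0,0,1],[-0.37,-0.83,0,0,1],[-0.37,-0.83,0,0,1],[-0.37,-0.83,0,0,1]],
  ],
)

```text
clock: 2.87
eef_pos: [0.4798, -0.0853, 0.4498]
tool_rot: [[-0.996, 0.086, 0.001], [0.086, 0.996, -0.002], [-0.001, -0.002, -1.0]]
force: [-0.3, 0.9, -1.1]
finger_gap: 0.0853
grasp_force: 0.0
```

>>> apply_moves(
  motion=[
    [[-0.34,-0.79,0,0,1],[-0.34,-0.79,0,0,1],[-0.34,-0.79,0,0,1],[-0.34,-0.79,0,0,1],[-0.34,-0.79,0,0,1]],
  ],
)

```text
clock: 3.28
eef_pos: [0.5347, -0.2494, 0.449]
tool_rot: [[-0.996, 0.087, -0.0], [0.087, 0.996, -0.002], [0.0, -0.002, -1.0]]
force: [-0.9, 1.1, -0.7]
finger_gap: 0.0857
grasp_force: 0.0
```

>>> apply_moves(
  motion=[
    [[0,0,0.75,0,1],[0,0,0.75,0,1],[0,0,0.75,0,1],[0,0,0.75,0,1],[0,0,0.75,0,1]],
  ],
)

```text
clock: 3.7
eef_pos: [0.5314, -0.2428, 0.292]
tool_rot: [[-0.997, 0.082, -0.012], [0.082, 0.997, 0.007], [0.012, 0.006, -1.0]]
force: [-1.5, 0.2, -0.6]
finger_gap: 0.0856
grasp_force: 0.0
```

```bash
python3 - <<'E'
from h import *
s=env.sense();print(s['eef_pos'],s['tool_rot'].round(4))
a=snap('top');b=snap('scene')
c=lambda p,x,y,w,h:cv2.resize(p['pixels'][y:y+h,x:x+w,::-1],(400,400),interpolation=cv2.INTER_CUBIC)
cv2.imwrite('pics/g1.png',np.hstack([c(a,265,185,64,64),c(b,140,160,80,80)]))
E
```

```text
[ 0.53143521 -0.24283175  0.29195183] [[-0.9965  0.0825 -0.0118]
 [ 0.0824  0.9966  0.0069]
 [ 0.0123  0.0059 -0.9999]]
```

View pics/g1.png

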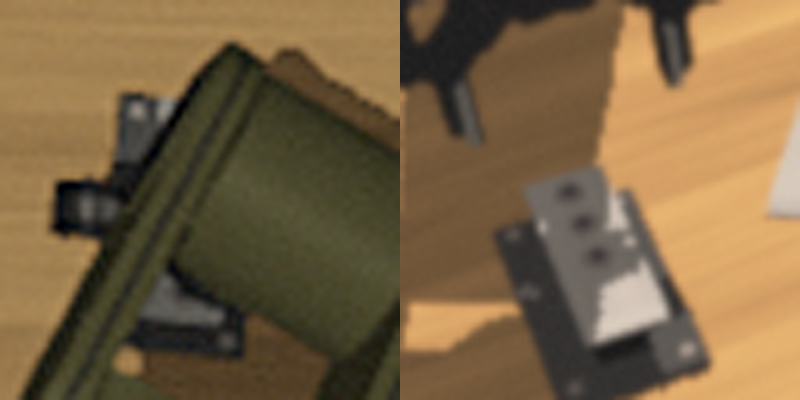

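The arm covers most of the plate in the top view. In the scene crop the open fingers (470,130 and 675,70) straddle the plate at (600,260). I'll go down in gentler steps.

>>> apply_moves(
  motion=[
    [[0,0,0.1,0,1],[0,0,0.2,0,1],[0,0,0.3,0,1],[0,0,0.4,0,1],[0,0,0.48,0,1]],
  ],
)

```text
clock: 4.22
eef_pos: [0.5354, -0.245, 0.2066]
tool_rot: [[-0.997, 0.082, 0.005], [0.082, 0.997, -0.003], [-0.005, -0.002, -1.0]]
force: [0.1, -0.7, -0.4]
finger_gap: 0.0849
grasp_force: 0.0
```

>>> apply_moves(
  motion=[
    [[0,0,0,0,1],[0,0,0,0,1],[0,0,0,0,1]],
  ],
)

```text
clock: 4.47
eef_pos: [0.5353, -0.2451, 0.207]
tool_rot: [[-0.997, 0.082, 0.005], [0.082, 0.997, -0.003], [-0.005, -0.002, -1.0]]
force: [0.3, -0.5, -0.1]
finger_gap: 0.0855
grasp_force: 0.0
```

>>> apply_moves(
  motion=[
    [[0,-0.018,0.025,0,1],[0,-0.018,0.045,0,1],[0,-0.018,0.045,0,1],[0,-0.018,0.045,0,1]],
  ],
)

```text
clock: 4.8
eef_pos: [0.5335, -0.2481, 0.1948]
tool_rot: [[-0.997, 0.083, -0.0], [0.083, 0.997, 0.0], [0.0, 0.0, -1.0]]
force: [0.4, -0.4, 0.5]
finger_gap: 0.0853
grasp_force: 0.0
```

>>> apply_moves(
  motion=[
    [[0,0,0,0,0.2],[0,0,0,0,0.05],[0,0,0,0,0],[0,0,0,0,-0.1],[0,0,0,0,-0.2]],
  ],
  newtons=40,
)

```text
clock: 5.22
eef_pos: [0.5337, -0.248, 0.195]
tool_rot: [[-0.997, 0.082, 0.0], [0.082, 0.997, -0.0], [-0.0, -0.0, -1.0]]
force: [-0.8, 0.5, 1.0]
finger_gap: 0.039
grasp_force: 40.4
```

>>> apply_moves(
  motion=[
    [[0,0,0,0,-1],[0,0,0,0,-1],[0,0,0,0,-1],[0,0,0,0,-1],[0,0,0,0,-1]],
  ],
  newtons=40,
)

```text
clock: 5.63
eef_pos: [0.5337, -0.248, 0.195]
tool_rot: [[-0.997, 0.082, 0.0], [0.082, 0.997, -0.0], [-0.0, -0.0, -1.0]]
force: [-0.6, -0.7, 1.9]
finger_gap: 0.0395
grasp_force: 40.5
```

>>> apply_moves(
  motion=[
    [[0,0,-0.05,0,-1],[0,0,-0.2,0,-1],[0,0,-0.4,0,-1],[0,0,-0.6,0,-1],[0,0,-0.75,0,-1]],
  ],
  newtons=60,
)

```text
clock: 6.05
eef_pos: [0.5336, -0.248, 0.3483]
tool_rot: [[-0.997, 0.082, 0.002], [0.082, 0.997, -0.001], [-0.002, -0.001, -1.0]]
force: [1.3, -0.8, 0.7]
finger_gap: 0.0383
grasp_force: 60.5
```

>>> apply_moves(
  motion=[
    [[0,0,-0.15,0,-1],[0,0,-0.3,0,-1],[0,0,-0.375,0,-1],[0,0,-0.375,0,-1]],
  ],
)

```text
clock: 6.38
eef_pos: [0.534, -0.2482, 0.4255]
tool_rot: [[-0.997, 0.082, 0.008], [0.082, 0.997, -0.005], [-0.008, -0.004, -1.0]]
force: [1.1, 0.5, -1.1]
finger_gap: 0.0386
grasp_force: 60.5
```

```bash
python3 - <<'E'
from h import *
s=env.sense();print(s['eef_pos'],s['tool_rot'].round(4),s['force'],s['joints'])
E
```

```text
[ 0.5340098  -0.24823479  0.42554321] [[-0.9966  0.0824  0.0077]
 [ 0.0824  0.9966 -0.0046]
 [-0.008  -0.0039 -1.    ]] [ 1.12223849  0.52280715 -1.08174241] [-3.01525164e+01 -1.39185432e+00  1.01354183e+02 -6.55524474e-03
  7.95262008e+01 -1.15426405e+02]
```

>>> apply_moves(
  motion=[
    [[0.05,0.12,0,0,-1],[0.13,0.3,0,0,-1],[0.2,0.47,0,0,-1],[0.26,0.64,0,0,-1],[0.32,0.8,0,0,-1]],
  ],
)

```text
clock: 6.8
eef_pos: [0.4817, -0.0817, 0.4174]
tool_rot: [[-0.997, 0.083, -0.003], [0.083, 0.997, 0.001], [0.003, 0.001, -1.0]]
force: [1.2, 0.3, -1.0]
finger_gap: 0.039
grasp_force: 60.5
```

>>> apply_moves(
  motion=[
    [[0.06,0.16,0,0,-1],[0.12,0.32,0,0,-1],[0.18,0.48,0,0,-1],[0.24,0.64,0,0,-1],[0.28,0.75,0,0,-1]],
  ],
)

```text
clock: 7.22
eef_pos: [0.438, 0.0729, 0.4176]
tool_rot: [[-0.997, 0.081, -0.003], [0.081, 0.997, 0.001], [0.003, 0.0, -1.0]]
force: [0.3, -0.4, -1.9]
finger_gap: 0.0384
grasp_force: 60.5
```

>>> apply_moves(
  motion=[
    [[0.06,0.16,0,-0.02,-1],[0.12,0.32,0,-0.04,-1],[0.17,0.5,0,-0.048,-1],[0.17,0.53,0,-0.048,-1],[0.17,0.53,0,-0.048,-1]],
  ],
)

```text
clock: 7.63
eef_pos: [0.4136, 0.1809, 0.4179]
tool_rot: [[-0.997, -0.072, -0.003], [-0.072, 0.997, -0.001], [0.003, -0.001, -1.0]]
force: [-0.4, -0.6, -0.7]
finger_gap: 0.0385
grasp_force: 60.7
```

>>> apply_moves(
  motion=[
    [[0,0,0,0,-1],[0,0,0,0,-1]],
  ],
)

```text
clock: 7.8
eef_pos: [0.4145, 0.1784, 0.4188]
tool_rot: [[-0.998, -0.067, -0.001], [-0.067, 0.998, -0.001], [0.002, -0.001, -1.0]]
force: [-0.3, -0.5, -0.6]
finger_gap: 0.0385
grasp_force: 60.7
```

```bash
python3 - <<'E'
from h import *
s=env.sense();print(s['eef_pos'],s['tool_rot'].round(4),s['force'])
snap('top','mid_top');snap('scene','mid_scene')
a=cv2.imread('pics/mid_top.png')[170:280,90:240];b=cv2.imread('pics/mid_scene.png')[20:170,220:420]
cv2.imwrite('pics/m1.png',np.hstack([cv2.resize(a,(400,293),interpolation=2),cv2.resize(b,(391,293),interpolation=2)]))
E
```

```text
[0.41453489 0.1784332  0.41877368] [[-9.978e-01 -6.700e-02 -1.500e-03]
 [-6.700e-02  9.978e-01 -1.000e-03]
 [ 1.600e-03 -9.000e-04 -1.000e+00]] [-0.32930903 -0.54539965 -0.60846276]
```

View pics/m1.png

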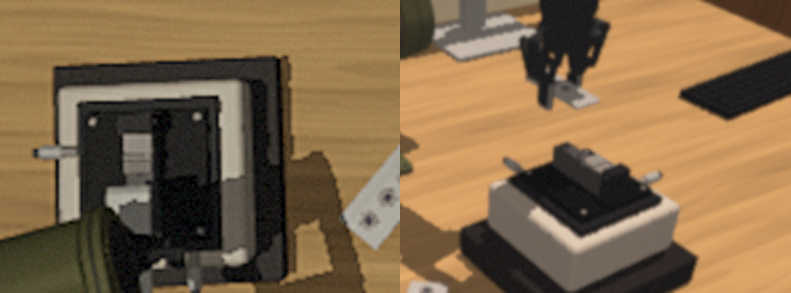

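>>> apply_moves(
  motion=[
    [[0,0.036,0.05,0,-1],[0,0.036,0.15,0,-1],[0,0.036,0.25,0,-1],[0,0.036,0.33,0,-1],[0,0.036,0.36,0,-1]],
  ],
)

```text
clock: 8.32
eef_pos: [0.4131, 0.1859, 0.344]
tool_rot: [[-0.998, -0.067, -0.005], [-0.067, 0.998, -0.001], [0.005, -0.001, -1.0]]
force: [-0.9, 0.4, -1.3]
finger_gap: 0.0388
grasp_force: 60.7
```

>>> apply_moves(
  motion=[
    [[0,0,0,0,-1],[0,0,0,0,-1]],
  ],
)

```text
clock: 8.48
eef_pos: [0.4141, 0.1863, 0.3477]
tool_rot: [[-0.998, -0.068, -0.0], [-0.068, 0.998, -0.0], [0.0, -0.0, -1.0]]
force: [-0.9, -0.7, -0.4]
finger_gap: 0.0388
grasp_force: 60.7
```

```bash
python3 - <<'E'
from h import *
s=env.sense();print(s['eef_pos'],s['tool_rot'].round(4),s['force'])
g={}
for n,(x,y,w,h) in {'top':(110,195,60,60),'scene':(280,75,70,70)}.items():
    a=np.mean([snap(n)['pixels'].astype(float) for _ in range(3)],0); np.savez(n+'_2.npz',a=a)
    g[n]=cv2.resize(a[y:y+h,x:x+w,::-1].astype(np.uint8),(400,400),interpolation=2)
cv2.imwrite('pics/m2.png',np.hstack([g['top'],g['scene']]))
E
```

```text
[0.41408006 0.18633716 0.34772851] [[-9.977e-01 -6.760e-02 -3.000e-04]
 [-6.760e-02  9.977e-01 -0.000e+00]
 [ 3.000e-04 -0.000e+00 -1.000e+00]] [-0.87393416 -0.74144142 -0.44531954]
```

View pics/m2.png

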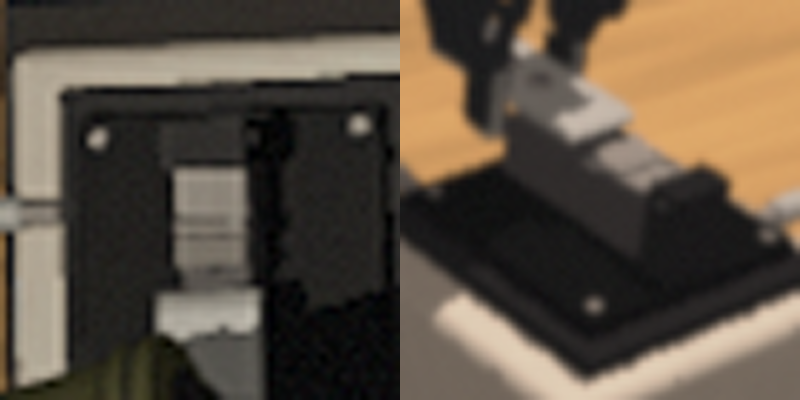

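Plate front at top-crop rows ~290, columns 157–262; clip at columns 172–247, toe at row ~275. The gap is as planned. I'll quantify the lateral offset.

```bash
cat > ed.py <<'E'
from h import *
p=snap('top')
def load(f): return np.load(f)['a'].mean(2)
def half(s,a):
    lo,hi=np.median(s[:3]),np.median(s[-3:]); m=(lo+hi)/2
    for i in range(len(s)-1):
        if (s[i]-m)*(s[i+1]-m)<=0 and s[i]!=s[i+1]: return a+i+(m-s[i])/(s[i+1]-s[i])
    return np.nan
def e(gg,rows,guess,z,w=3,sw=False):
    out=[]
    for r in rows:
        c=int(round(guess)); q=half(gg[r,c-w:c+w+1],c-w); out.append(ray(p,*((r,q) if sw else (q,r)),z)[:2])
    return np.array(out)
E
python3 - <<'E'
from ed import *
g=load('top_2.npz')
np.set_printoptions(precision=4,suppress=True)
zt=.2015
for nm,L,Rr,z,rows in [('clip',135.8,146.8,.195,range(221,233)),('plate',133.3,149,zt,range(239,244))]:
    a=e(g,rows,L,z);b=e(g,rows,Rr,z); m=(a+b)/2; w=a[:,1]-b[:,1]
    print(nm,'w',w,'\nmid x',m[:,0],'y',m[:,1])
f=e(g.T,range(136,147),238.5,zt-.003,3,True); print('front',f)
print('cols row 241',g[241,128:155].round()); print('col 141',g[215:250,141].round())
E
```

```text
clip w [0.0295 0.0293 0.0294 0.0294 0.0297 0.0299 0.0293 0.0294 0.0297 0.0299
 0.0293 0.0291] 
mid x [0.5205 0.5178 0.515  0.5123 0.5096 0.5069 0.5042 0.5015 0.4987 0.496
 0.4933 0.4906] y [0.1926 0.1923 0.1922 0.1921 0.1918 0.1914 0.1912 0.1917 0.1915 0.191
 0.1912 0.1911]
plate w [0.0418 0.0416 0.0417 0.0419 0.0416] 
mid x [0.472  0.4693 0.4666 0.4639 0.4612] y [0.1893 0.1895 0.1895 0.1895 0.1895]
front [[0.473  0.2034]
 [0.4723 0.2006]
 [0.4718 0.1979]
 [0.4721 0.1952]
 [0.4722 0.1925]
 [0.4724 0.1898]
 [0.473  0.1871]
 [0.4733 0.1845]
 [0.4737 0.1818]
 [0.4734 0.1791]
 [0.4734 0.1763]]
cols row 241 [ 32.  30.  33.  32.  23.  92. 143. 152. 151. 153. 154. 157. 156. 156.
 155. 158. 160. 161. 164. 173. 137.  38.   2.  10.  14.  10.   4.]
col 141 [ 46.  48.  46.  46.  35. 101. 142. 135. 133. 133. 132. 135. 114. 101.
 119.  96. 111. 109. 113. 100.  72.  79.  83.  88. 115. 140. 156. 166.
 171. 147.  70.  78.  83.  82.  84.]
```

>>> apply_moves(
  motion=[
    [[0,-0.002,0.02,0,-1],[0,-0.002,0.036,0,-1],[0,-0.002,0.036,0,-1],[0,-0.002,0.036,0,-1]],
  ],
)

```text
clock: 9.17
eef_pos: [0.4138, 0.186, 0.3399]
tool_rot: [[-0.998, -0.068, -0.001], [-0.068, 0.998, -0.0], [0.001, -0.0, -1.0]]
force: [-0.0, 0.7, -1.5]
finger_gap: 0.0387
grasp_force: 60.7
```

>>> apply_moves(
  motion=[
    [[0,0,0.005,0,-1],[0,0,0.005,0,-1],[0,0,0.005,0,-1]],
  ],
)

```text
clock: 9.42
eef_pos: [0.414, 0.1861, 0.3395]
tool_rot: [[-0.998, -0.068, -0.0], [-0.068, 0.998, -0.0], [0.0, -0.0, -1.0]]
force: [0.5, 0.3, -0.9]
finger_gap: 0.0387
grasp_force: 60.7
```

>>> apply_moves(
  motion=[
    [[0,0,0.003,0,-1],[0,0,0.005,0,-1],[0,0,0.005,0,-1]],
  ],
)

```text
clock: 9.67
eef_pos: [0.4139, 0.1861, 0.3384]
tool_rot: [[-0.998, -0.068, -0.0], [-0.068, 0.998, -0.0], [0.0, -0.0, -1.0]]
force: [0.1, 0.3, -1.2]
finger_gap: 0.0389
grasp_force: 60.7
```

>>> apply_moves(
  motion=[
    [[0,0,0.003,0,-1],[0,0,0.004,0,-1],[0,0,0.004,0,-1]],
  ],
)

```text
clock: 9.92
eef_pos: [0.414, 0.1861, 0.338]
tool_rot: [[-0.998, -0.068, 0.0], [-0.068, 0.998, 0.0], [-0.0, 0.0, -1.0]]
force: [-1.9, -0.1, 1.3]
finger_gap: 0.0387
grasp_force: 60.8
```

>>> apply_moves(
  motion=[
    [[-0.02,0,0,0,-1],[-0.045,0,0,0,-1],[-0.07,0,0,0,-1],[-0.09,0,0,0,-1],[-0.09,0,0,0,-1]],
  ],
)

```text
clock: 10.33
eef_pos: [0.4329, 0.1874, 0.338]
tool_rot: [[-0.998, -0.068, 0.002], [-0.068, 0.998, 0.0], [-0.002, 0.0, -1.0]]
force: [1.3, 0.4, 0.7]
finger_gap: 0.0382
grasp_force: 60.9
```

>>> apply_moves(
  motion=[
    [[0,0,0,0,-1],[0,0,0,0,-1]],
  ],
)

```text
clock: 10.5
eef_pos: [0.4324, 0.1873, 0.338]
tool_rot: [[-0.998, -0.068, 0.002], [-0.068, 0.998, 0.0], [-0.002, 0.0, -1.0]]
force: [0.3, 0.9, 1.0]
finger_gap: 0.0388
grasp_force: 60.9
```

>>> apply_moves(
  motion=[
    [[0,0,0.002,0,-1],[0,0,0.002,0,-1],[0,0,0.002,0,-1]],
  ],
)

```text
clock: 10.75
eef_pos: [0.4322, 0.1873, 0.3381]
tool_rot: [[-0.998, -0.068, 0.002], [-0.068, 0.998, 0.0], [-0.002, 0.0, -1.0]]
force: [2.9, -0.5, 3.9]
finger_gap: 0.0385
grasp_force: 61.0
```

>>> apply_moves(
  motion=[
    [[-0.015,0,0,0,-1],[-0.03,0,0,0,-1],[-0.045,0,0,0,-1],[-0.05,0,0,0,-1],[-0.05,0,0,0,-1]],
  ],
)

```text
clock: 11.17
eef_pos: [0.4413, 0.1882, 0.338]
tool_rot: [[-0.998, -0.068, -0.004], [-0.068, 0.998, 0.0], [0.004, 0.0, -1.0]]
force: [-5.6, -0.4, 9.1]
finger_gap: 0.0384
grasp_force: 61.4
```

>>> apply_moves(
  motion=[
    [[-0.015,0,-0.001,0,-1],[-0.03,0,-0.001,0,-1],[-0.045,0,-0.001,0,-1],[-0.055,0,-0.001,0,-1],[-0.055,0,-0.001,0,-1]],
  ],
)

```text
clock: 11.58
eef_pos: [0.4515, 0.189, 0.338]
tool_rot: [[-0.998, -0.069, -0.008], [-0.069, 0.998, -0.0], [0.008, 0.0, -1.0]]
force: [-11.6, -0.3, 12.2]
finger_gap: 0.0388
grasp_force: 61.6
```

```bash
python3 - <<'E'
from h import *
s=env.sense();print(s['eef_pos'],s['tool_rot'].round(4),s['force'],s['wrist_torque'])
g={}
for n,(x,y,w,h) in {'top':(110,195,60,60),'scene':(280,75,70,70)}.items():
    a=np.mean([snap(n)['pixels'].astype(float) for _ in range(3)],0); np.savez(n+'_3.npz',a=a)
    g[n]=cv2.resize(a[y:y+h,x:x+w,::-1].astype(np.uint8),(400,400),interpolation=2)
cv2.imwrite('pics/m3.png',np.hstack([g['top'],g['scene']]))
E
```

```text
[0.45151887 0.18898291 0.33796224] [[-9.976e-01 -6.860e-02 -7.800e-03]
 [-6.860e-02  9.976e-01 -3.000e-04]
 [ 7.800e-03  3.000e-04 -1.000e+00]] [-11.6035846   -0.28234325  12.24497102] [-0.05408194  1.66279762 -0.00708424]
```

View pics/m3.png

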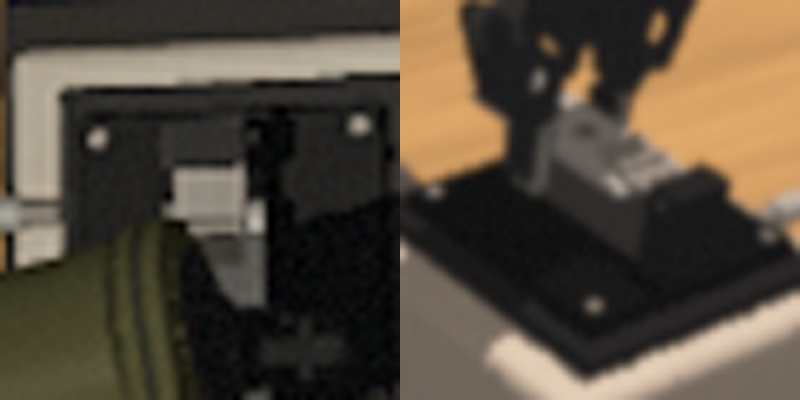

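Plate nose is under the clip; its front corner shows at top crop (257,200), about 13 mm from the stop, with the clip flat. The push is rather high at 12 N down with a slight nose-down lean, so I'll ease the height while sliding.

>>> apply_moves(
  motion=[
    [[0,0,-0.003,0,-1],[-0.01,0,-0.003,0,-1],[-0.02,0,-0.003,0,-1],[-0.025,0,-0.003,0,-1],[-0.025,0,-0.003,0,-1]],
  ],
)

```text
clock: 12.3
eef_pos: [0.4564, 0.1893, 0.338]
tool_rot: [[-0.998, -0.069, -0.008], [-0.069, 0.998, -0.0], [0.008, 0.0, -1.0]]
force: [-10.4, -0.4, 9.2]
finger_gap: 0.0386
grasp_force: 61.5
```

>>> apply_moves(
  motion=[
    [[0,0,-0.003,0,-1],[-0.01,0,-0.003,0,-1],[-0.02,0,-0.003,0,-1],[-0.02,0,-0.003,0,-1]],
  ],
)

```text
clock: 12.63
eef_pos: [0.4604, 0.1895, 0.338]
tool_rot: [[-0.998, -0.069, -0.008], [-0.069, 0.998, -0.001], [0.008, -0.0, -1.0]]
force: [-7.1, -0.6, 6.6]
finger_gap: 0.0382
grasp_force: 61.2
```

```bash
python3 - <<'E'
from ed import *
s=env.sense();print(s['eef_pos'],s['tool_rot'].round(4),s['force'],s['wrist_torque'])
a=np.mean([snap('top')['pixels'].astype(float) for _ in range(3)],0);np.savez('top_4.npz',a=a);g=a.mean(2)
np.set_printoptions(precision=4,suppress=True)
print(g[214:234,146:151].round())
c=e(g.T,range(147,149),223,.189,3,True);print(c)
E
```

```text
[0.46042687 0.18948668 0.33800353] [[-9.976e-01 -6.860e-02 -7.400e-03]
 [-6.860e-02  9.976e-01 -5.000e-04]
 [ 7.400e-03 -0.000e+00 -1.000e+00]] [-7.72583897 -0.58592299  6.19279899] [0.02215049 1.16074793 0.03970271]
[[ 32.  28.  23.   5.   9.]
 [ 32.  46.  38.  11.   8.]
 [ 36.  31.  25.   8.  12.]
 [ 36.  14.   9.   4.  10.]
 [ 34.  14.   5.   6.  13.]
 [ 65.  12.  11.   5.   9.]
 [ 99.   4.  15.  13.  11.]
 [110.  50.  65.  47.   6.]
 [113.  98. 117.  84.   1.]
 [132. 142. 142.  89.   1.]
 [145. 166. 154.  86.   2.]
 [140. 170. 159.  76.   0.]
 [121. 145. 131.  52.   1.]
 [ 57.  75.  82.  57.   1.]
 [ 61.  79.  90.  57.   6.]
 [ 61.  81.  90.  60.   6.]
 [ 66.  85.  90.  62.   5.]
 [ 72.  87.  88.  63.   6.]
 [ 69.  86.  90.  62.  10.]
 [ 67.  86.  89.  60.   8.]]
[[0.5174 0.1775]
 [0.5184 0.1748]]
```

>>> apply_moves(
  motion=[
    [[-0.006,0,-0.001,0,-1],[-0.012,0,-0.001,0,-1],[-0.015,0,-0.001,0,-1],[-0.015,0,-0.001,0,-1]],
  ],
)

```text
clock: 13.17
eef_pos: [0.4633, 0.1896, 0.338]
tool_rot: [[-0.998, -0.069, -0.008], [-0.069, 0.998, -0.001], [0.008, -0.0, -1.0]]
force: [-7.7, -0.4, 6.3]
finger_gap: 0.0387
grasp_force: 61.2
```

>>> apply_moves(
  motion=[
    [[-0.004,0,0,0,-1],[-0.005,0,0,0,-1],[-0.005,0,0,0,-1]],
  ],
)

```text
clock: 13.42
eef_pos: [0.4642, 0.1897, 0.338]
tool_rot: [[-0.998, -0.069, -0.008], [-0.069, 0.998, -0.001], [0.008, -0.0, -1.0]]
force: [-8.5, -0.5, 6.4]
finger_gap: 0.0385
grasp_force: 61.2
```

>>> apply_moves(
  motion=[
    [[-0.004,0,0,0,-1],[-0.005,0,0,0,-1],[-0.005,0,0,0,-1]],
  ],
)

```text
clock: 13.67
eef_pos: [0.4652, 0.1898, 0.338]
tool_rot: [[-0.998, -0.069, -0.008], [-0.069, 0.998, -0.001], [0.008, -0.0, -1.0]]
force: [-9.2, -0.7, 6.2]
finger_gap: 0.0388
grasp_force: 61.2
```

>>> apply_moves(
  motion=[
    [[-0.004,0,0,0,-1],[-0.005,0,0,0,-1],[-0.005,0,0,0,-1]],
  ],
)

```text
clock: 13.92
eef_pos: [0.4662, 0.1898, 0.338]
tool_rot: [[-0.998, -0.069, -0.008], [-0.069, 0.998, -0.001], [0.008, -0.0, -1.0]]
force: [-8.5, -0.8, 5.7]
finger_gap: 0.0383
grasp_force: 61.2
```

>>> apply_moves(
  motion=[
    [[-0.004,0,0,0,-1],[-0.005,0,0,0,-1],[-0.005,0,0,0,-1]],
  ],
)

```text
clock: 14.17
eef_pos: [0.4667, 0.1899, 0.338]
tool_rot: [[-0.998, -0.069, -0.011], [-0.069, 0.998, -0.001], [0.011, -0.0, -1.0]]
force: [-12.4, -0.9, 9.5]
finger_gap: 0.0384
grasp_force: 61.4
```

>>> apply_moves(
  motion=[
    [[-0.003,0,0,0,-1],[-0.003,0,0,0,-1],[-0.003,0,0,0,-1]],
  ],
)

```text
clock: 14.42
eef_pos: [0.467, 0.1899, 0.338]
tool_rot: [[-0.998, -0.069, -0.012], [-0.069, 0.998, -0.001], [0.012, -0.001, -1.0]]
force: [-15.1, -1.6, 10.1]
finger_gap: 0.0386
grasp_force: 61.5
```

```bash
python3 - <<'E'
from ed import *
s=env.sense();print(s['eef_pos'],s['tool_rot'].round(4),s['force'],s['wrist_torque'])
g={}
np.set_printoptions(precision=4,suppress=True)
for n,(x,y,w,h) in {'top':(125,205,40,40),'scene':(295,75,50,50)}.items():
    a=np.mean([snap(n)['pixels'].astype(float) for _ in range(4)],0); np.savez(n+'_5.npz',a=a)
    g[n]=cv2.resize(a[y:y+h,x:x+w,::-1].astype(np.uint8),(400,400),interpolation=2)
cv2.imwrite('pics/m5.png',np.hstack([g['top'],g['scene']]))
G=load('top_5.npz'); print('plateR',e(G,range(224,243),149,.192),'front',e(G.T,range(147,149),221,.189,3,True))
E
```

```text
[0.46699275 0.1899539  0.33796764] [[-9.976e-01 -6.870e-02 -1.240e-02]
 [-6.870e-02  9.976e-01 -1.400e-03]
 [ 1.240e-02 -5.000e-04 -9.999e-01]] [-15.60183554  -1.35065973   9.80413927] [-0.07132203  2.13832871 -0.00268984]
plateR [[0.5127 0.1707]
 [0.51   0.1704]
 [0.5072 0.1704]
 [0.5045 0.1702]
 [0.5018 0.1701]
 [0.4991 0.1698]
 [0.4964 0.1699]
 [0.4936 0.1698]
 [0.4909 0.1696]
 [0.4882 0.1695]
 [0.4855 0.169 ]
 [0.4828 0.1681]
 [0.48   0.1711]
 [0.4772 0.1774]
 [0.4745 0.1748]
 [0.4718 0.1763]
 [0.4692 0.1709]
 [0.4665 0.1715]
 [0.4638 0.1707]] front [[0.5238 0.1778]
 [0.5248 0.1751]]
```

View pics/m5.png

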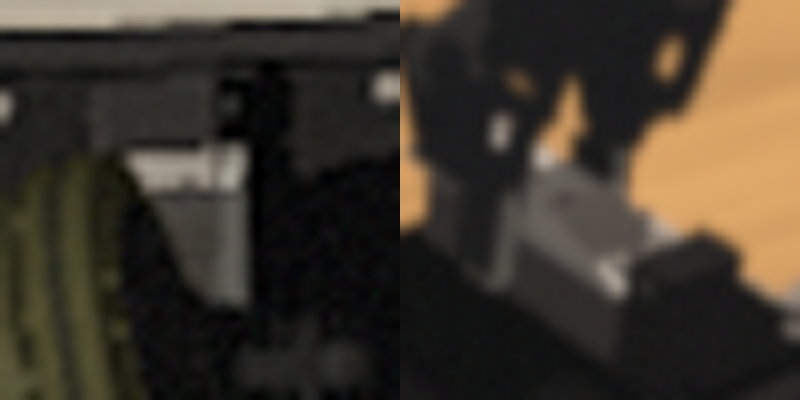

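At the stop: force rose, and the measured front at x ≈ 0.5243 matches the stop's 0.5238. The picture shows the nose meeting the stop block (top crop row ~150), the clip lying flat, and the right overhang visible at column ~248. I'll check the centring more carefully with gamma-linearised edges.

```bash
python3 - <<'E'
from ed import *
np.set_printoptions(precision=4,suppress=True,linewidth=150)
L=lambda f:(np.load(f)['a'].mean(2)/255)**2.2
def fit(nm,G,rows,l,r,z,xr):
    out=[]
    for q in (l,r):
        if q is None: out.append(None);continue
        P=e(G,rows,q,z); P=P[~np.isnan(P[:,0])]; k=np.polyfit(P[:,0],P[:,1],1); d=P[:,1]-np.polyval(k,P[:,0]); P=P[abs(d)<6e-4]; k=np.polyfit(P[:,0],P[:,1],1); out.append((np.polyval(k,xr),np.degrees(np.arctan(k[0])),len(P)))
    print(nm,'x',xr,[tuple(np.round(o,4)) for o in out if o], 'mid/width',(np.round((out[0][0]+out[1][0])/2,4),np.round(out[0][0]-out[1][0],4)) if out[0] and out[1] else '')
T=L('top_avg.npz');
fit('deck0',T,range(238,257),138.2,147.4,.187,.4486)
for f in ('top_avg.npz','top_2.npz'): fit('clip '+f,L(f),range(221,234),136,146.8,.193,.503)
fit('plate2',L('top_2.npz'),range(239,243),133.3,149,.2015,.4666)
fit('plate3',L('top_3.npz'),range(228,239),None,149,.192,.495)
fit('plate5',L('top_5.npz'),range(222,234),None,149,.192,.500)
fit('stage side',T,range(212,255),119.5,None,.157,.478)
for r in (224,226): print('top3',np.load('top_3.npz')['a'].mean(2)[r,128:153].round().astype(int)); 
for r in (224,226,230): print('top5',np.load('top_5.npz')['a'].mean(2)[r,128:153].round().astype(int))
# scene view: predicted plate right-front edges vs deck
q=snap('scene')
for X in ([.5238,.193,.187],[.4191,.1858,.187]): print(proj(q,X))
E
```

```text
deck0 x 0.4486 [(np.float64(0.2006), np.float64(3.9244), np.float64(19.0)), (np.float64(0.1747), np.float64(0.4931), np.float64(16.0))] mid/width (np.float64(0.1876), np.float64(0.0259))
clip top_avg.npz x 0.503 [(np.float64(0.2066), np.float64(2.5502), np.float64(12.0)), (np.float64(0.178), np.float64(2.632), np.float64(13.0))] mid/width (np.float64(0.1923), np.float64(0.0286))
clip top_2.npz x 0.503 [(np.float64(0.2066), np.float64(2.8302), np.float64(12.0)), (np.float64(0.178), np.float64(2.5539), np.float64(13.0))] mid/width (np.float64(0.1923), np.float64(0.0286))
plate2 x 0.4666 [(np.float64(0.2095), np.float64(0.4707), np.float64(4.0)), (np.float64(0.1692), np.float64(0.7661), np.float64(4.0))] mid/width (np.float64(0.1894), np.float64(0.0403))
plate3 x 0.495 [(np.float64(0.1712), np.float64(5.4155), np.float64(4.0))] mid/width 
plate5 x 0.5 [(np.float64(0.1709), np.float64(3.4008), np.float64(11.0))] mid/width 
stage side x 0.478 [(np.float64(0.2614), np.float64(3.855), np.float64(43.0))] mid/width 
top3 [ 32  31  36  32  31  28  21  13 116 146 138 138 140 140 137 136 138 144 110  37  37  29  11   8  18]
top3 [ 29  32  37  34  31  26  71 109 140 150 144 143 142 143 139 139 141 141 118 126 144  97   2   8   5]
top5 [49 38 36 49 55 42 29 24 26 22 15 54 67 61 57 58 59 56 64 77 81 54  1  8 12]
top5 [55 42 39 53 57 45 26 31 28 15  5 14 29 60 70 67 65 64 67 83 89 57  2 10  9]
top5 [60 54 43 57 63 55 35 32 29 15 11 19 12  9 34 53 57 56 64 86 90 61 13 10 13]
[326.9239 109.6833]
[301.5505  93.212 ]
```

The plate is centred within about 0.5 mm and its yaw of 3.9° matches the bridge. Now I'll relax the forward push so the plate lies flat, then set about 10 N down.

>>> apply_moves(
  motion=[
    [[0.003,0,0,0,-1],[0.006,0,0,0,-1],[0.006,0,0,0,-1],[0.006,0,0,0,-1]],
  ],
)

```text
clock: 15.3
eef_pos: [0.4664, 0.1899, 0.338]
tool_rot: [[-0.998, -0.069, -0.009], [-0.069, 0.998, -0.001], [0.009, -0.0, -1.0]]
force: [-10.2, -0.6, 7.3]
finger_gap: 0.0387
grasp_force: 61.3
```

>>> apply_moves(
  motion=[
    [[0.003,0,0,0,-1],[0.006,0,0,0,-1],[0.006,0,0,0,-1],[0.006,0,0,0,-1]],
  ],
)

```text
clock: 15.63
eef_pos: [0.4659, 0.1898, 0.338]
tool_rot: [[-0.998, -0.069, -0.005], [-0.069, 0.998, -0.0], [0.005, -0.0, -1.0]]
force: [-6.4, 0.8, 3.6]
finger_gap: 0.0386
grasp_force: 61.0
```

```bash
cat > st.py <<'E'
from h import *
s=env.sense();p=s['eef_pos'];print((p+.155*s['tool_rot'][:,2]).round(5),s['tool_rot'][:,2].round(4),s['force'].round(2),s['wrist_torque'].round(2),s['clock'])
E
python3 st.py
```

```text
[0.46507 0.18973 0.18303] [-5.4e-03 -4.0e-04 -1.0e+00] [-6.35  0.81  3.62] [0.09 0.93 0.02] 15.6333
```

>>> apply_moves(
  motion=[
    [[0,0,0.002,0,-1],[0.002,0,0.004,0,-1],[0.004,0,0.005,0,-1],[0.004,0,0.005,0,-1],[0.004,0,0.005,0,-1]],
  ],
)

```text
clock: 16.05
eef_pos: [0.4656, 0.1898, 0.338]
tool_rot: [[-0.998, -0.069, -0.003], [-0.069, 0.998, -0.0], [0.003, 0.0, -1.0]]
force: [-5.9, 0.1, 6.6]
finger_gap: 0.0388
grasp_force: 61.2
```

```bash
python3 st.py
```

```text
[0.46507 0.18975 0.18301] [-3.2e-03 -1.0e-04 -1.0e+00] [-5.9   0.12  6.57] [0.03 0.78 0.03] 16.05
```

>>> apply_moves(
  motion=[
    [[0,0,0.002,0,-1],[0.002,0,0.004,0,-1],[0.003,0,0.005,0,-1],[0.003,0,0.005,0,-1],[0.003,0,0.005,0,-1]],
  ],
)

```text
clock: 16.47
eef_pos: [0.4653, 0.1897, 0.338]
tool_rot: [[-0.998, -0.069, -0.002], [-0.069, 0.998, 0.0], [0.002, 0.0, -1.0]]
force: [-4.5, -0.9, 9.0]
finger_gap: 0.0388
grasp_force: 61.4
```

```bash
python3 st.py
```

```text
[0.46508 0.18974 0.18298] [-0.0016  0.     -1.    ] [-4.46 -0.9   8.98] [-0.06  0.8   0.11] 16.4667
```

>>> apply_moves(
  motion=[
    [[0.001,0,0.001,0,-1],[0.001,0,0.001,0,-1],[0.001,0,0.001,0,-1],[0.001,0,0.001,0,-1]],
  ],
)

```text
clock: 16.8
eef_pos: [0.4652, 0.1897, 0.338]
tool_rot: [[-0.998, -0.068, -0.001], [-0.068, 0.998, 0.0], [0.001, 0.0, -1.0]]
force: [-5.7, -0.6, 9.6]
finger_gap: 0.0384
grasp_force: 61.5
```

```bash
python3 st.py; python3 - <<'E'
from ed import *
a=np.mean([snap('top')['pixels'].astype(float) for _ in range(4)],0);np.savez('top_6.npz',a=a)
b=snap('scene')['pixels'][75:125,295:345,::-1]
print('front',e(load('top_6.npz').T,range(147,149),221,.189,3,True))
cv2.imwrite('pics/m6.png',np.hstack([cv2.resize(a[205:245,125:165,::-1].astype(np.uint8),(400,400),interpolation=2),cv2.resize(b,(400,400),interpolation=2)]))
E
python3 st.py
```

```text
[0.46508 0.18974 0.18301] [-1.e-03  2.e-04 -1.e+00] [-5.74 -0.63  9.56] [-0.08  0.78  0.01] 16.8
front [[0.52237307 0.17773709]
 [0.52426494 0.1750771 ]]
[0.46509 0.18974 0.18298] [-1.1e-03  1.0e-04 -1.0e+00] [-4.47  0.27 10.24] [-0.06  0.78  0.07] 17.1
```

View pics/m6.png

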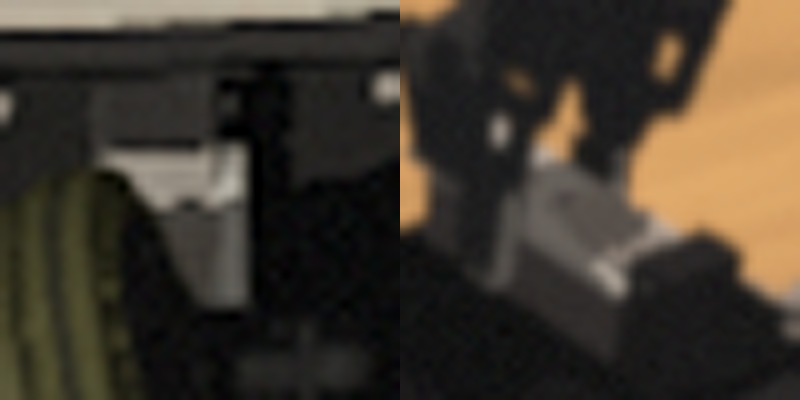

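The nose is still at the stop (top crop row ~145), the clip lies flat, and the push is 10 N and steady. Handing in.

```bash
python3 -c "
from bench import env
print(env.finish_job())"
```

```text
the job is handed in; nothing more can be done
None
```

I handed the job in at about 17 s: the plate is under the clip and against the stop, straight and centred to within about 0.5 mm by my measurements, and still gripped with a steady push of about 10 N. Nothing else on the bench was touched, and no verdict came back.

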